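Pack the order and stamp its dockets

ROBOT

A 6-joint arm with a two-finger parallel gripper is mounted at the origin on the work surface. World frame = base frame: x ahead of the robot, y to its left, z up, the work surface at z = 0. Lengths are in m, angles in rad, forces in N, time in s.
With the tool pointing down it reaches from about 0.35 to 0.975 m from the base axis. Payload 4.9 kg.
Tool frame: the origin (TCP) lies midway between the tips of the shut fingers; the grasp point (between the pads) lies 19 mm behind it; z points along the fingers, y is the line along which they close (so a half turn about z gives the same grasp; the last joint's range is limited). The gripper opens to 85 mm and grips with 20 to 120 N. Pads are 22 mm wide; open, the fingers measure 114 mm over their backs; the gripper's body (76 mm by 85 mm) begins 54 mm behind the grasp point. The pads swing forward as they close: fully open they stand 13 mm farther back than shut.
Start: joints at [-0.119, 0.053, 1.613, -0, 1.476, -0.119], TCP at [0.625, 0, 0.231] pointing down, gripper open.
Joint ranges: [-3.01, 3.01], [-1.01, 2.22], [0.06, 2.58], [-1.02, 4.17], [0.09, 2.62], [-3.14, 3.14]. Speed limits (rad/s): [2.57, 2.57, 3.14, 3.14, 3.14, 3.14].

INTERFACE

Orientations are given as a rotation vector (axis times angle).
In Python, from station import ctrl, optics, job gives the robot as it stands.
- The arm moves only by the shell command python3 -m jog 'ROWS' [OPENING] [FORCE]. ROWS is JSON, a list of rows, each a list of 2 entries, a list of its own where there are three numbers: the shift along the tool's x, y, z in m, then the turn, a rotation vector about the tool's x, y, z in rad. A call has 1 to 5 rows; each row is the pose to reach, as a shift and turn from the pose commanded when the call began, along the tool's axes at that moment; what a row does not reach only later rows make up. A row lasts 1/10 s, in which the tool goes at most 50 mm and 8.59 degrees, less where a joint would pass 70% of its speed; a pose out of reach is approached as far as the arm can. A call with a gripper value outside its range is refused whole. OPENING is the opening, from 0 (shut) to 1 (fully open), set as the call begins (- or left out, the last holds). The fingers move at their own pace and stop on an object; FORCE is the grip in N (left out, the last holds). Time passes only in rows, so rows that repeat a pose let the fingers close. It gives the time, the measured TCP pose, the force, the opening and the grip force at its end, in the units of the state.
- ctrl.get_obs(): the state, without advancing time (a new reading comes with each control period).
- optics.get_image(name): name is "scene" or "side" or "wrist"; returns a dict with "image" (384x512x3 uint8, blue, green, red), "fx", "fy", "cx", "cy" (pixels), "rvec" (rotation vector, rad) and "tvec" (3), from world to camera coordinates, as OpenCV has them; the wrist camera has in their place "mount" (4x4, takes a point from camera to tool coordinates, whose origin is the TCP and whose axes are the flange's). Camera axes: x right, y down, z forward; pixel columns grow to the right and rows downward; lengths in m; the calibration is good to about 2 mm. A picture is of the moment at which its call begins: read the wrist's pose just before it. There is no depth.
- job.finish_job(): hands the job in; it is judged then, once.
The state is a dict: "t": time; "q": joint angles; "dq": joint speeds; "effort": joint torques, N m; "tool_pos": TCP position; "tool_rot": TCP orientation; "contact_force": force on the tool from outside, world axes, zero at the start; "wrist_torque": the same for the moment, N m; "opening": finger opening in m; "grip_force": force on a finger pad.
Only numpy, scipy, OpenCV 4.12 (cv2) and the standard library are available. Lean on these libraries where they do the work, as an engineer would, in place of code of your own. Each camera call takes 0.05 s, during which the arm holds its last target. There are 200 camera calls.

TASK

Pack all the goods standing on the bench upright side by side into the shallow carton, each flat on its floor. Then stamp the big docket and after it the small one: stand the self-inking stamp squarely inside the printed frame and press its head fully down to the stop; finally stand the stamp back upright on its rubber rest with the head up. Leave the tape dispenser, the tool pot and the loose tape roll where they are.

Things in the scene. Friction and masses are not known exactly. Their poses are not given: they have to be found in the camera images.
- carton_in (a point): Centre of the inner floor of the fixed cardboard carton, 4 mm above the bench. Inside 68 mm (its x) by 268 mm (its y), walls 4 mm thick, rim 36 mm above this point (40 mm above the bench). All five goods together take up 246 mm of its 268 mm when they stand in one row along y, the clip box with its 36 mm side along the row. Gripped across the carton's x, the goods stick out well above the rim.
- memo_block_mid (a point): Point half-way up the paper memo block on a 16 mm steel base plate, 60 x 60 x 80 mm high in all, z up. About 0.5 kg. Any of the goods may be absent.
- clip_box_mid (a point): Point half-way up the upright cardboard clip box, 60 mm (its x) by 36 mm (its y) by 90 mm high. About 0.15 kg. May be absent.
- ink_jar_mid (a point): Point half-way up the round amber jar with a wide black cap, 56 mm diameter, 78 mm high; the cap is the upper 28 mm. Heavy glass foot, about 0.3 kg. May be absent.
- lead_tin_mid (a point): Point half-way up the slim round bare metal tin, 40 mm diameter, 95 mm high. About 0.12 kg. May be absent.
- tape_sleeve_mid (a point): Point half-way up the round stack of four yellow tape rolls shrunk into one rigid piece, 54 mm diameter, 84 mm high. About 0.16 kg. May be absent.
- stamp_foot (a point): Centre of the underside of the self-inking stamp, z up. Grey frame 36 mm (its x) by 60 mm (its y) by 46 mm high; above it, with a visible gap, a black head. 0.29 kg in all. It may be carried by its head.
- stamp_cap (a point): Centre of the stamp's head, a black block 42 mm (x) by 60 mm (y) by 34 mm high that slides down on the frame; when up it spans 60 to 94 mm above the foot and this point is 77 mm above the foot.
- stamp_head (a joint): How far the head is pressed down, m: 0 up, 0.012 at its stop. A spring pushes it up: 4 N at the top, 10 N at the stop.
- big_docket_top (a point): Centre of the upper face of the big docket, a fixed white card 70 mm (x) by 126 mm (y), 4 mm thick, and of its printed black frame, 54 mm (x) by 76 mm (y). The stamp's foot (36 x 60 mm) belongs inside this frame, long side along the frame's long side (y), either way round.
- small_docket_top (a point): The same for the small docket, 62 mm (x) by 86 mm (y), 4 mm thick, with the same printed frame, 54 by 76 mm.
- rest_top (a point): Centre of the upper face of the stamp's rest, a fixed black rubber slab 70 mm (x) by 90 mm (y), 8 mm thick, where the stamp stands at the start.
- tape_dispenser: Yellow tape dispenser, about 120 x 25 x 74 mm near the goods; origin on its underside. Bystander.
- tool_pot: Red pot of tools, 64 mm diameter, about 175 mm high near the goods; origin on its underside. Bystander.
- loose_tape: White tape roll lying flat, 70 mm diameter, 24 mm high, at the right; origin on its underside. Bystander.
Mind the look-alikes: they are no part of the job. Of the things like the part that bears lead_tin_mid, leave any that is green; of the rest the smaller one is meant.

How it is judged:
On the way, in this order (a step that is already met when the one before it is completed fails the run):
1. all goods stand upright on the carton's floor (x of memo_block_mid in the frame of carton_in between -0.006 and 0.006 m and y of memo_block_mid in the frame of carton_in between -0.106 and 0.106 m and z of memo_block_mid in the frame of carton_in below 0.044 m and angle between each of memo_block_mid, clip_box_mid, ink_jar_mid, lead_tin_mid, tape_sleeve_mid's own z axis and vertical below 0.1 rad and x of clip_box_mid in the frame of carton_in between -0.018 and 0.018 m and y of clip_box_mid in the frame of carton_in between -0.118 and 0.118 m and z of clip_box_mid in the frame of carton_in below 0.049 m and x of ink_jar_mid in the frame of carton_in between -0.008 and 0.008 m and y of ink_jar_mid in the frame of carton_in between -0.108 and 0.108 m and z of ink_jar_mid in the frame of carton_in below 0.043 m and x of lead_tin_mid in the frame of carton_in between -0.016 and 0.016 m and y of lead_tin_mid in the frame of carton_in between -0.116 and 0.116 m and z of lead_tin_mid in the frame of carton_in below 0.0515 m and x of tape_sleeve_mid in the frame of carton_in between -0.009 and 0.009 m and y of tape_sleeve_mid in the frame of carton_in between -0.109 and 0.109 m and z of tape_sleeve_mid in the frame of carton_in below 0.046 m), for 0.2 s.
2. stamp stands squarely in the frame of the big docket, head at its stop (x of stamp_foot in the frame of big_docket_top between -0.011 and 0.011 m and y of stamp_foot in the frame of big_docket_top between -0.011 and 0.011 m and z of stamp_foot in the frame of big_docket_top between -0.004 and 0.004 m and angle between stamp_foot's own z axis and vertical below 0.08 rad and angle between the y axis of stamp_foot and the y axis of big_docket_top, either way round below 0.2 rad and value of joint stamp_head above 0.0108 m), for 0.1 s.
3. stamp stands squarely in the frame of the small docket, head at its stop (x of stamp_foot in the frame of small_docket_top between -0.011 and 0.011 m and y of stamp_foot in the frame of small_docket_top between -0.011 and 0.011 m and z of stamp_foot in the frame of small_docket_top between -0.004 and 0.004 m and angle between stamp_foot's own z axis and vertical below 0.08 rad and angle between the y axis of stamp_foot and the y axis of small_docket_top, either way round below 0.2 rad and value of joint stamp_head above 0.0108 m), for 0.1 s.
At the end, for the whole second after the job is handed in: All goods present stand inside the carton on its floor (within 4 mm of height, tilt under 0.1 rad); the stamp stands on its rest, upright within 0.08 rad and within 20 mm of the rest's centre along each of its axes, head up (under 2 mm) (all of step 1 and x of stamp_foot in the frame of rest_top between -0.02 and 0.02 m and y of stamp_foot in the frame of rest_top between -0.02 and 0.02 m and z of stamp_foot in the frame of rest_top between -0.004 and 0.004 m and angle between stamp_foot's own z axis and vertical below 0.08 rad and value of joint stamp_head below 0.002 m and velocity of joint stamp_head below 0.02 m/s); the robot touches nothing.
It fails at once if a bystander is moved more than 20 mm (distance of any of tape_dispenser, tool_pot, loose_tape from where it was at the start of the episode above 0.02 m).
Of memo_block, clip_box, ink_jar, lead_tin, tape_sleeve only 3 to 5 are there at a start; the rules pass over those that are not, and their reading is None.
At some moment in a run one of memo_block, ink_jar may be knocked a few centimetres aside while the robot is not near it.
It also fails if it takes over 210 s, if anything falls off the work surface, if the arm or the gripper's body presses on something with over 40 N, if the wrist force passes 120 N, or if a joint passes its speed limit or range.

## Working session

There is one attempt and no reset: what is moved stays moved. The work goes in short steps, Python scripts to look and compute and a shell command to move; the robot and the scene stay as the last step left them, time stands still between calls to the robot, and variables do not carry over. Pictures are saved under pics/ and viewed, at most 14 in all, crops included, and the job is handed in when it is done.

```bash
ls; mkdir -p pics
cat > h.py <<'E'
import numpy as np, cv2
from station import ctrl, optics, job
from scipy.spatial.transform import Rotation as R
def cam(name):
    o=ctrl.get_obs(); d=optics.get_image(name)
    K=np.array([[d["fx"],0,d["cx"]],[0,d["fy"],d["cy"]],[0,0,1]])
    if "mount" in d:
        T=np.eye(4);T[:3,:3]=R.from_rotvec(o["tool_rot"]).as_matrix();T[:3,3]=o["tool_pos"]
        C=T@np.array(d["mount"])
    else:
        C=np.eye(4);r=R.from_rotvec(np.ravel(d["rvec"])).as_matrix();C[:3,:3]=r.T;C[:3,3]=-r.T@np.ravel(d["tvec"])
    return d["image"],K,C
def ray(K,C,u,v,z):
    d=C[:3,:3]@np.linalg.solve(K,[u,v,1]); return C[:3,3]+d*(z-C[2,3])/d[2]
def proj(K,C,p):
    q=C[:3,:3].T@(np.asarray(p)-C[:3,3]); q=K@q; return q[:2]/q[2]
E
python3 - <<'E'
from h import *
o=ctrl.get_obs();print({k:np.round(v,3) for k,v in o.items()})
import pickle;D={}
for n in("scene","side","wrist"):
    D[n]=cam(n);cv2.imwrite(f"pics/{n}0.png",D[n][0]);print(n,np.round(D[n][2],3).tolist(),D[n][1][0,0])
pickle.dump(D,open("d0.pkl","wb"))
a=np.hstack([D["scene"][0],D["side"][0]])
E
```

```text
pics
{'t': np.float64(0.0), 'q': array([-0.119,  0.053,  1.614, -0.   ,  1.476, -0.119]), 'dq': array([ 0.002,  0.   ,  0.   ,  0.   , -0.   , -0.002]), 'effort': array([ 0.0000e+00, -3.9367e+01, -3.7018e+01, -0.0000e+00,  7.0000e-03,
       -0.0000e+00]), 'tool_pos': array([0.624, 0.   , 0.23 ]), 'tool_rot': array([-2.22e+00, -2.22e+00,  2.00e-03]), 'contact_force': array([0.012, 0.589, 0.052]), 'wrist_torque': array([0.065, 0.009, 0.008]), 'grip_force': np.float64(0.0), 'opening': np.float64(0.085)}
scene [[-0.498, 0.524, -0.691, 1.295], [0.867, 0.301, -0.397, 0.358], [0.001, -0.797, -0.604, 0.735], [0.0, 0.0, 0.0, 1.0]] 400.2159866337006
side [[-0.998, -0.037, 0.058, 0.521], [-0.068, 0.693, -0.717, 0.577], [-0.014, -0.72, -0.694, 0.709], [0.0, 0.0, 0.0, 1.0]] 393.96245257932793
wrist [[1.0, 0.001, -0.001, 0.625], [0.0, -0.946, -0.323, 0.083], [-0.002, 0.323, -0.946, 0.372], [0.0, 0.0, 0.0, 1.0]] 310.1119779960729
```

View pics/scene0.png

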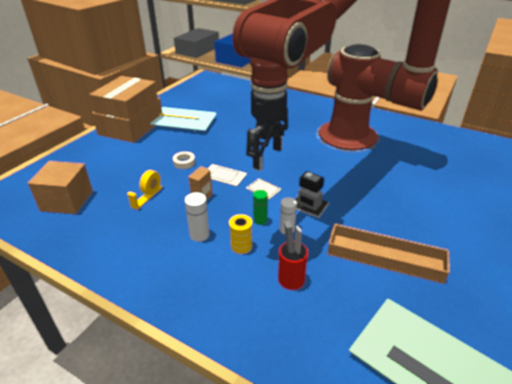

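View pics/side0.png

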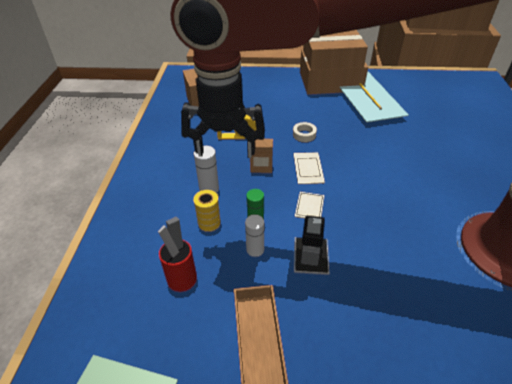

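Run:
```python
from h import *
import pickle;D=pickle.load(open("d0.pkl","rb"))
P={"scene":dict(clip_top=(201,172,.09),sleeve_top=(241,219,.084),tin_top=(289,200,.095),big=(197,198,.11),green=(261,193,.08),pot_base=(293,283,0),
 c1=(334,227,.04),c2=(447,252,.04),c3=(446,278,.04),c4=(329,248,.04),bigd=(226,175,.004),smalld=(264,189,.004),stamp_top=(312,176,.102),roll=(184,156,.024),disp=(145,203,0)),
"side":dict(clip_top=(263,144,.09),sleeve_top=(207,197,.084),tin_top=(255,222,.095),big=(206,154,.11),green=(257,195,.08),bigd=(309,168,.004),smalld=(310,206,.004),stamp_top=(314,222,.102),rest=(312,256,.008),roll=(305,130,.024),pot=(180,285,0),cl=(235,291,.04),cr=(272,287,.04))}
for n in P:
  for k,(u,v,z) in P[n].items(): print(n,k,ray(*D[n][1:],u,v,z)[:2].round(3))
for n in("scene","side"):
  im=D[n][0]; r=im[90:350,110:470] if n=="scene" else im[100:384,130:350]
  cv2.imwrite(f"pics/{n}z.png",cv2.resize(r,None,fx=2.1,fy=2.1,interpolation=cv2.INTER_CUBIC))
```

```text
scene clip_top [ 0.569 -0.241]
scene sleeve_top [ 0.677 -0.042]
scene tin_top [0.564 0.032]
scene big [ 0.689 -0.164]
scene green [ 0.557 -0.053]
scene pot_base [0.727 0.128]
scene c1 [0.543 0.153]
scene c2 [0.491 0.418]
scene c3 [0.576 0.429]
scene c4 [0.619 0.169]
scene bigd [ 0.446 -0.243]
scene smalld [ 0.45  -0.103]
scene stamp_top [0.447 0.044]
scene roll [ 0.447 -0.406]
scene disp [ 0.676 -0.372]
side clip_top [ 0.566 -0.236]
side sleeve_top [ 0.681 -0.042]
side tin_top [0.567 0.036]
side big [ 0.7   -0.163]
side green [ 0.57  -0.059]
side bigd [ 0.44  -0.248]
side smalld [ 0.442 -0.104]
side stamp_top [0.446 0.036]
side rest [0.443 0.051]
side roll [ 0.449 -0.398]
side pot [0.719 0.135]
side cl [0.598 0.167]
side cr [0.527 0.154]
```

View pics/sidez.png

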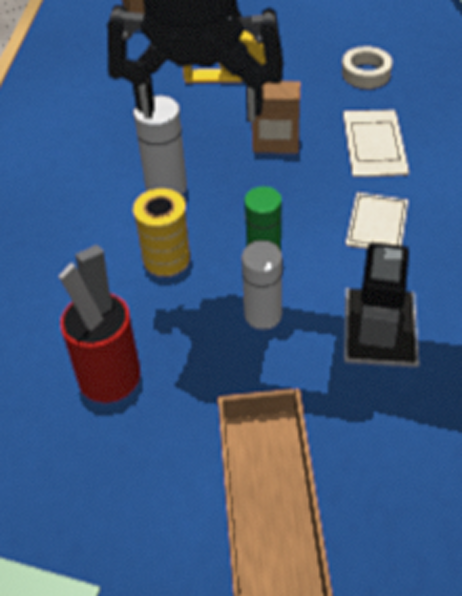

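```bash
cat >> h.py <<'E'
def to(p,yaw=None):
    """tool-frame shift+turn to world p; yaw = world angle of closing line (tool y), mod pi, tool down"""
    o=ctrl.get_obs(); M=R.from_rotvec(o["tool_rot"]).as_matrix()
    s=M.T@(np.asarray(p)-o["tool_pos"]); t=0
    if yaw is not None:
        cur=np.arctan2(M[1,1],M[0,1]); t=(cur-yaw+np.pi/2)%np.pi-np.pi/2
        print("q6",o["q"][5].round(2))
    print("shift",s.round(4),"turn z",round(t,3),"tilt",M[:,2].round(4),"t",o["t"].round(2))
E
python3 -m jog '[[[-0.19,-0.057,-0.02],[0,0,0]],[[-0.19,-0.057,-0.02],[0,0,0]],[[-0.19,-0.057,-0.02],[0,0,0]],[[-0.19,-0.057,-0.02],[0,0,0]],[[-0.19,-0.057,-0.02],[0,0,0]]]' 1
python3 - <<'E'
from h import *; import pickle
D=cam("wrist"); pickle.dump(D,open("d1.pkl","wb"));cv2.imwrite("pics/w1.png",D[0])
E
```

```text
t: 0.65
tool_pos: [0.5665, -0.195, 0.2519]
tool_rot: [2.228, 2.213, -0.002]
contact_force: [0.3, 1.0, 0.6]
opening: 0.0855
grip_force: 0.0
```

View pics/w1.png

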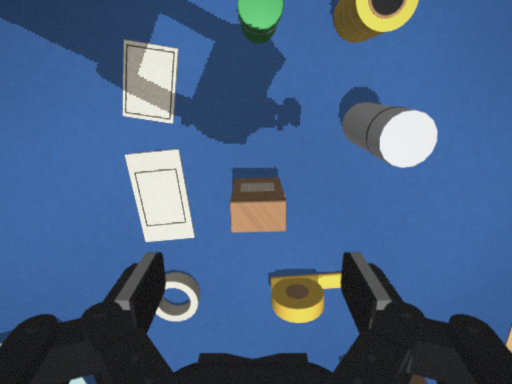

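The wrist view shows the clip box's top at about (258,217), the small docket at (150,81), the big one at (160,196), big grey tin (408,137), sleeve top (388,3).

```bash
cat >> h.py <<'E'
def quad(D,mask,box,z):
    """min-area rectangle of the largest contour of mask within box (u0,v0,u1,v1), corners cast to plane z"""
    im,K,C=D; m=np.zeros(mask.shape,np.uint8); u0,v0,u1,v1=box; m[v0:v1,u0:u1]=(mask[v0:v1,u0:u1]>0)*255
    c=max(cv2.findContours(m,cv2.RETR_EXTERNAL,cv2.CHAIN_APPROX_NONE)[0],key=cv2.contourArea)
    w=np.array([ray(K,C,u,v,z)[:2] for u,v in c[:,0]],np.float32)
    (x,y),(a,b),g=cv2.minAreaRect(w*1000); print("centre",round(x/1000,4),round(y/1000,4),"size",round(a,1),round(b,1),"deg",round(g,1))
    return w
E
python3 - <<'E'
from h import *; import pickle
D=pickle.load(open("d1.pkl","rb")); im=D[0].astype(int); hsv=cv2.cvtColor(D[0],cv2.COLOR_BGR2HSV)
red=(im[...,2]-im[...,0])  # shadows on docket still > blue floor
m=(red>-15)&(im.max(2)>60)
print("small");quad(D,m,(100,25,200,130),.004)
print("big");quad(D,m,(110,140,210,250),.004)
top=(im[...,2]>im[...,0]+35)
print(im[190,258],im[217,258],im[207,258])
print("cliptop");quad(D,top&(hsv[...,2]>130),(220,150,300,240),.09)
E
```

```text
small
centre 0.4454 -0.1093 size 85.6 62.1 deg 80.9
big
centre 0.4446 -0.2537 size 70.2 125.9 deg 5.3
[ 87  96 101] [112 151 195] [111 151 197]
cliptop
centre 0.5725 -0.2448 size 58.3 34.5 deg 1.3
```

Run:
```python
from h import *
to([.5725,-.2448,.042],np.radians(1.3))
```

```text
q6 -0.45Traceback (most recent call last):
  File "<stdin>", line 2, in <module>
  File "h.py", line 24, in to
    print("shift",s.round(4),"turn z",round(t,3),"tilt",M[:,2].round(4),"t",o["t"].round(2))
                                                                            ^^^^^^^^^^^^
AttributeError: 'float' object has no attribute 'round'
```

```bash
sed -i 's/o\["t"\].round(2)/round(o["t"],2)/; s/o\["q"\]\[5\].round(2)/np.round(o["q"][5],2)/' h.py
python3 - <<'E'
from h import *
to([.5725,-.2448,.042],np.radians(1.3))
E
```

```text
q6 -0.45
shift [-0.0523  0.0055  0.2094] turn z -0.027 tilt [ 2.e-04 -1.e-04 -1.e+00] t 0.7
```

```bash
python3 -m jog '[[[-0.052,0.0055,0],[0,0,-0.025]],[[-0.052,0.0055,0.03],[0,0,-0.025]],[[-0.052,0.0055,0.08],[0,0,-0.025]],[[-0.052,0.0055,0.12],[0,0,-0.025]],[[-0.052,0.0055,0.12],[0,0,-0.025]]]' 1 >/dev/null
python3 -m jog '[[[0,0,0.03],[0,0,0]],[[0,0,0.06],[0,0,0]],[[0,0,0.09],[0,0,0]],[[0,0,0.09],[0,0,0]]]' 1 >/dev/null
python3 -m jog '[[[0,0,0],[0,0,0]],[[0,0,0],[0,0,0]],[[0,0,0],[0,0,0]],[[0,0,0],[0,0,0]],[[0,0,0],[0,0,0]]]' 0 30
python3 -m jog '[[[0,0,0],[0,0,0]],[[0,0,-0.03],[0,0,0]],[[0,0,-0.08],[0,0,0]],[[0,0,-0.13],[0,0,0]],[[0,0,-0.13],[0,0,0]]]'
```

```text
t: 2.1
tool_pos: [0.5756, -0.2429, 0.0448]
tool_rot: [2.19, 2.246, 0.003]
contact_force: [-0.4, 0.2, 6.3]
opening: 0.0594
grip_force: 34.4
t: 2.6
tool_pos: [0.5782, -0.2446, 0.1824]
tool_rot: [2.182, 2.237, 0.007]
contact_force: [0.1, -0.6, -0.1]
opening: 0.0596
grip_force: 33.9
```

```bash
python3 -m jog '[[[0,0,-0.05],[0,0,0]],[[0.05,0,-0.08],[0,0,0]],[[0.1,0,-0.08],[0,0,0]],[[0.15,0,-0.08],[0,0,0]],[[0.2,0,-0.08],[0,0,0]]]'>/dev/null
python3 -m jog '[[[0.05,0,0],[0,0,0]],[[0.1,0,0],[0,0,0]],[[0.15,0,0],[0,0,0]],[[0.2,0,0],[0,0,0]],[[0.22,0,0],[0,0,0]]]'>/dev/null
python3 -m jog '[[[0,0,0],[0,0,0]],[[0,0,0],[0,0,0]]]'
python3 - <<'E'
from h import *; import pickle
D=cam("wrist"); pickle.dump(D,open("d2.pkl","wb"));cv2.imwrite("pics/w2.png",D[0])
E
```

```text
t: 3.8
tool_pos: [0.5629, 0.1706, 0.2511]
tool_rot: [2.192, 2.25, -0.001]
contact_force: [-0.8, 0.5, -1.5]
opening: 0.0596
grip_force: 34.0
```

View pics/w2.png

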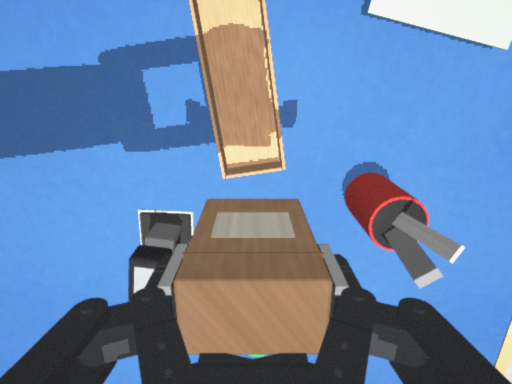

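Run:
```python
from h import *; import pickle
im,K,C=pickle.load(open("d2.pkl","rb"))
L,Rr,L2,R2=[ray(K,C,u,v,.04)[:2] for u,v in((221.5,178.5),(285.5,169.5),(191,4),(267,4))]
print(L,Rr,np.linalg.norm(L-Rr)); 
for a,b in((L,L2),(Rr,R2)): d=b-a; print(np.degrees(np.arctan2(-d[0],d[1])))
e=Rr-L;print(np.degrees(np.arctan2(e[1],e[0])))
d=((L2-L)/np.linalg.norm(L2-L)+(R2-Rr)/np.linalg.norm(R2-Rr));d/=np.linalg.norm(d)
ctr=(L+Rr)/2+d*.138;print("dir",d,"ctr",ctr)
yaw=np.arctan2(-d[0],d[1])
for s in(-.085,0,.085): print(s,ctr+d*s)
to([*(ctr+d*.085),.27],yaw)
M=R.from_rotvec(ctrl.get_obs()["tool_rot"]).as_matrix();print("closing yaw",np.degrees(np.arctan2(M[1,1],M[0,1])))
```

```text
[0.52739189 0.14760867] [0.60254724 0.16059845] 0.07626965810227596
9.202031533089672
9.622476575946937
9.806064309172477
dir [-0.16353696  0.98653721] ctr [0.54240146 0.2902457 ]
-0.085 [0.5563021  0.20639003]
0 [0.54240146 0.2902457 ]
0.085 [0.52850082 0.37410136]
q6 0.14
shift [ 0.205  -0.0296 -0.019 ] turn z -0.14 tilt [-1.e-04 -6.e-04 -1.e+00] t 3.85
closing yaw 1.4095509948504117
```

```bash
python3 -m jog '[[[0.05,-0.007,-0.01],[0,0,-0.14]],[[0.1,-0.015,-0.01],[0,0,-0.14]],[[0.15,-0.022,-0.01],[0,0,-0.14]],[[0.2,-0.0296,0],[0,0,-0.14]],[[0.205,-0.0296,0.02],[0,0,-0.14]]]'>/dev/null
python3 -m jog '[[[0,0,0.04],[0,0,0]],[[0,0,0.07],[0,0,0]],[[0,0,0.09],[0,0,0]],[[0,0,0.09],[0,0,0]]]'
python3 - <<'E'
from h import *; import pickle
D=cam("wrist"); pickle.dump(D,open("d3.pkl","wb"));cv2.imwrite("pics/w3.png",D[0])
to([.5285,.3741,.048],np.radians(9.4))
E
```

```text
t: 4.75
tool_pos: [0.5268, 0.3719, 0.1365]
tool_rot: [-2.032, -2.393, 0.012]
contact_force: [-0.3, -0.6, -1.6]
opening: 0.0599
grip_force: 33.9
q6 0.34
shift [0.0013 0.001  0.0913] turn z -0.001 tilt [-0.0034 -0.0021 -1.    ] t 4.8
```

View pics/w3.png

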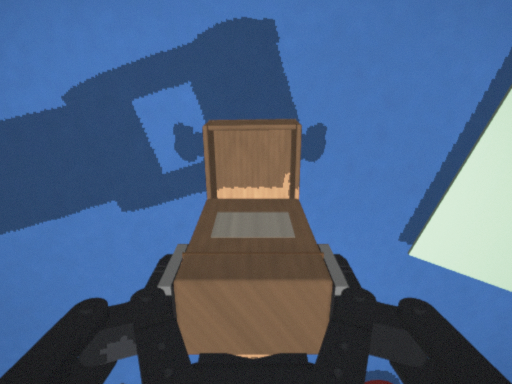

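Run:
```python
from h import *; import pickle
im,K,C=pickle.load(open("d3.pkl","rb"))
hsv=cv2.cvtColor(im,cv2.COLOR_BGR2HSV); i=im.astype(int); m=i[...,2]>i[...,0]
for v in(124,140,160,180):
    u=np.where(m[v,150:360])[0]+150; print(v,u.min(),u.max())
w=np.where(m[90:150,250])[0].min()+90; print("top row",w)
L,Rr=[ray(K,C,u,w,.04)[:2] for u in(204,301.5)]
y=np.radians(9.4);d=np.array([-np.sin(y),np.cos(y)])
print(L,Rr,np.linalg.norm(L-Rr)); c=(L+Rr)/2-d*.138; print("ctr",c, [c+d*s for s in(-.085,0,.085)])
M=R.from_rotvec(ctrl.get_obs()["tool_rot"]).as_matrix();print("dev",np.degrees(np.arctan2(*(Rr-L)[::-1])))
to([*(c+d*.085),.048],y)
```

```text
124 205 299
140 203 300
160 205 299
180 206 298
top row 120
[0.48124198 0.42275428] [0.55355755 0.43472597] 0.07329982305945948
ctr [0.53993875 0.29259316] [array([0.55382145, 0.20873453]), array([0.53993875, 0.29259316]), array([0.52605604, 0.3764518 ])]
dev 9.399945111991823
q6 0.34
shift [ 0.004  -0.0011  0.0913] turn z -0.001 tilt [-0.0034 -0.0021 -1.    ] t 4.8
```

```bash
python3 -m jog '[[[0.0025,0,0.01],[0,0,0]],[[0.0025,0,0.03],[0,0,0]],[[0.0025,0,0.05],[0,0,0]],[[0.0025,0,0.065],[0,0,0]],[[0.0025,0,0.065],[0,0,0]]]'
python3 -m jog '[[[0,0,0.01],[0,0,0]],[[0,0,0.018],[0,0,0]],[[0,0,0.022],[0,0,0]],[[0,0,0.022],[0,0,0]]]'
```

```text
t: 5.3
tool_pos: [0.5271, 0.3766, 0.0744]
tool_rot: [-2.031, -2.396, 0.004]
contact_force: [-0.9, 0.0, -2.2]
opening: 0.0598
grip_force: 35.6
t: 5.7
tool_pos: [0.5281, 0.3772, 0.0537]
tool_rot: [2.031, 2.397, -0.0]
contact_force: [-0.2, -0.5, -2.0]
opening: 0.0594
grip_force: 35.7
```

```bash
python3 -m jog '[[[0,0,0.003],[0,0,0]],[[0,0,0.005],[0,0,0]],[[0,0,0.005],[0,0,0]],[[0,0,0.005],[0,0,0]]]'
python3 -m jog '[[[0,0,0],[0,0,0]],[[0,0,0],[0,0,0]],[[0,0,0],[0,0,0]],[[0,0,0],[0,0,0]]]' 0.9
python3 -m jog '[[[0,0,-0.04],[0,0,0]],[[0,0,-0.08],[0,0,0]],[[0,0,-0.13],[0,0,0]],[[0,0,-0.18],[0,0,0]],[[0,0,-0.2],[0,0,0]]]' 1
python3 - <<'E'
from h import *
to([.564,.0,.25],0)
E
```

```text
t: 6.1
tool_pos: [0.5283, 0.3773, 0.0494]
tool_rot: [2.031, 2.397, 0.001]
contact_force: [0.3, 0.6, -1.3]
opening: 0.0595
grip_force: 35.7
t: 6.5
tool_pos: [0.5283, 0.3774, 0.0497]
tool_rot: [2.031, 2.397, 0.001]
contact_force: [-0.2, -0.2, -1.1]
opening: 0.0768
grip_force: 0.0
t: 7.0
tool_pos: [0.5301, 0.3785, 0.2569]
tool_rot: [2.028, 2.394, 0.015]
contact_force: [0.4, 0.6, 0.1]
opening: 0.085
grip_force: 0.0
q6 0.34
shift [-0.3789 -0.0288  0.0053] turn z 0.165 tilt [ 0.009   0.005  -0.9999] t 7.0
```

```bash
python3 -m jog '[[[-0.05,0,0],[0,0,0]],[[-0.1,0,0],[0,0,0.03]],[[-0.15,0,0],[0,0,0.06]],[[-0.2,0,0],[0,0,0.165]],[[-0.25,0,0],[0,0,0.165]]]'>/dev/null
python3 -m jog '[[[-0.05,0.005,0],[0,0,0]],[[-0.072,0.01,0],[0,0,0]],[[-0.072,0.01,0],[0,0,0]],[[-0.072,0.01,0],[0,0,0]]]'
python3 - <<'E'
from h import *; import pickle
D=cam("wrist"); pickle.dump(D,open("d4.pkl","wb"));cv2.imwrite("pics/w4.png",D[0])
E
```

```text
t: 7.9
tool_pos: [0.5791, 0.0586, 0.2494]
tool_rot: [-2.222, -2.22, -0.001]
contact_force: [-0.0, -0.9, -0.9]
opening: 0.0853
grip_force: 0.0
```

View pics/w4.png

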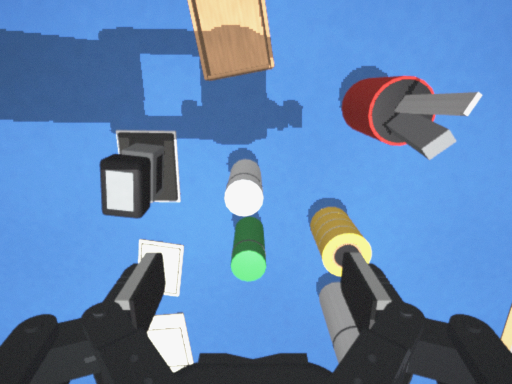

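Run:
```python
from h import *; import pickle
D=pickle.load(open("d4.pkl","rb")); im,K,C=D; i=im.astype(int);hsv=cv2.cvtColor(im,cv2.COLOR_BGR2HSV)
print("tin top");quad(D,(i.min(2)>200),(210,150,280,222),.095)
print("sleeve",ray(K,C,346,255,.084), "by edges", ray(K,C,322,255,.084),ray(K,C,372,255,.084))
print("stamp top");quad(D,(i.max(2)<60)|((i.min(2)>150)),(101,152,150,219),.102)
print("rest",*[ray(K,C,u,v,.008)[:2].round(4) for u,v in((117,131),(175.5,130),(179,201))])
to([.566,.034,.12],0)
```

```text
tin top
centre 0.5701 0.0337 size 38.9 38.7 deg 90.0
sleeve [ 0.68486441 -0.03933309  0.084     ] by edges [ 0.6578665  -0.03931539  0.084     ] [ 0.71411338 -0.03935227  0.084     ]
stamp top
centre 0.4488 0.0432 size 40.5 26.1 deg 84.3
rest [0.414  0.0886] [0.4856 0.0897] [ 0.4828 -0.003 ]
q6 -0.03
shift [-0.0254 -0.013   0.1293] turn z 0.0 tilt [-1.e-04  6.e-04 -1.e+00] t 7.95
```

```bash
python3 -m jog '[[[-0.026,-0.009,0.02],[0,0,0]],[[-0.026,-0.009,0.07],[0,0,0]],[[-0.026,-0.009,0.12],[0,0,0]],[[-0.026,-0.009,0.12],[0,0,0]]]' 0.85
python3 -m jog '[[[0,0,0.03],[0,0,0]],[[0,0,0.06],[0,0,0]],[[0,0,0.084],[0,0,0]],[[0,0,0.084],[0,0,0]],[[0,0,0.084],[0,0,0]]]'
python3 -m jog '[[[0,0,0],[0,0,0]],[[0,0,0],[0,0,0]],[[0,0,0],[0,0,0]],[[0,0,0],[0,0,0]],[[0,0,0],[0,0,0]]]' 0 30
python3 -m jog '[[[0,0,0],[0,0,0]],[[0,0,0],[0,0,0]],[[0,0,-0.04],[0,0,0]],[[0,0,-0.09],[0,0,0]],[[0,0,-0.12],[0,0,0]]]'
```

```text
t: 8.35
tool_pos: [0.5639, 0.0345, 0.1208]
tool_rot: [-2.211, -2.215, 0.016]
contact_force: [-1.4, 0.1, -0.7]
opening: 0.0726
grip_force: 0.0
t: 8.85
tool_pos: [0.5714, 0.0334, 0.0475]
tool_rot: [2.219, 2.222, 0.002]
contact_force: [0.5, 0.3, 1.0]
opening: 0.0726
grip_force: 0.0
t: 9.35
tool_pos: [0.5715, 0.0326, 0.0475]
tool_rot: [2.22, 2.22, 0.003]
contact_force: [-2.1, 1.0, 6.1]
opening: 0.0397
grip_force: 30.3
t: 9.85
tool_pos: [0.5713, 0.0325, 0.1693]
tool_rot: [2.219, 2.219, 0.005]
contact_force: [1.1, -0.4, -0.4]
opening: 0.0394
grip_force: 30.8
```

```bash
python3 -m jog '[[[0.05,-0.006,-0.01],[0,0,-0.04]],[[0.1,-0.012,-0.01],[0,0,-0.08]],[[0.15,-0.018,-0.01],[0,0,-0.12]],[[0.2,-0.024,-0.01],[0,0,-0.164]],[[0.25,-0.03,-0.01],[0,0,-0.164]]]'>/dev/null
python3 -m jog '[[[0.01,0,0.02],[0,0,0]],[[0.01,0,0.05],[0,0,0]],[[0.01,0,0.05],[0,0,0]]]'
python3 - <<'E'
from h import *
to([.541,.2915,.052],np.radians(9.4))
E
```

```text
t: 10.65
tool_pos: [0.5351, 0.2891, 0.1201]
tool_rot: [-2.028, -2.394, 0.013]
contact_force: [-0.7, -0.4, -3.1]
opening: 0.04
grip_force: 30.8
q6 0.21
shift [0.0015 0.0068 0.0681] turn z 0.001 tilt [-0.009  -0.0036 -1.    ] t 10.65
```

```bash
python3 -m jog '[[[0.001,0.004,0.02],[0,0,0]],[[0.001,0.004,0.04],[0,0,0]],[[0.001,0.004,0.055],[0,0,0]],[[0.001,0.004,0.06],[0,0,0]],[[0.001,0.004,0.06],[0,0,0]]]'
python3 - <<'E'
from h import *
to([.541,.2915,.0515],np.radians(9.4))
E
```

```text
t: 11.15
tool_pos: [0.5423, 0.291, 0.0649]
tool_rot: [-2.032, -2.395, 0.002]
contact_force: [-0.1, 0.9, -1.4]
opening: 0.0394
grip_force: 30.9
q6 0.21
shift [ 0.0007 -0.0012  0.0134] turn z -0.001 tilt [-1.2e-03 -5.0e-04 -1.0e+00] t 11.15
```

```bash
python3 -m jog '[[[0,0,0.006],[0,0,0]],[[0,0,0.011],[0,0,0]],[[0,0,0.013],[0,0,0]],[[0,0,0.013],[0,0,0]],[[0,0,0.013],[0,0,0]]]'
python3 -m jog '[[[0,0,0],[0,0,0]],[[0,0,0],[0,0,0]],[[0,0,0],[0,0,0]],[[0,0,0],[0,0,0]]]' 0.75
python3 -m jog '[[[0,0,-0.04],[0,0,0]],[[0,0,-0.08],[0,0,0]],[[0,0,-0.13],[0,0,0]],[[0,0,-0.18],[0,0,0]],[[0,0,-0.2],[0,0,0]]]' 1
python3 - <<'E'
from h import *
to([.6855,-.0393,.25],0)
E
```

```text
t: 11.65
tool_pos: [0.5427, 0.2915, 0.0525]
tool_rot: [2.032, 2.396, 0.0]
contact_force: [0.1, -0.8, -1.3]
opening: 0.0394
grip_force: 30.9
t: 12.05
tool_pos: [0.5428, 0.2915, 0.0526]
tool_rot: [2.032, 2.396, 0.001]
contact_force: [-0.6, 0.8, -0.4]
opening: 0.0642
grip_force: 0.0
t: 12.55
tool_pos: [0.5447, 0.2923, 0.2597]
tool_rot: [2.029, 2.392, 0.014]
contact_force: [0.3, 0.1, 0.1]
opening: 0.0856
grip_force: 0.0
q6 0.21
shift [-0.3502  0.0846  0.0098] turn z 0.164 tilt [ 0.0094  0.0037 -0.9999] t 12.55
```

```bash
python3 -m jog '[[[-0.05,0,0],[0,0,0]],[[-0.1,0,0],[0,0,0.04]],[[-0.15,0.02,0],[0,0,0.08]],[[-0.2,0.04,0],[0,0,0.12]],[[-0.25,0.06,0],[0,0,0.164]]]'>/dev/null
python3 -m jog '[[[0,0,0],[0,0,0]]]'
python3 - <<'E'
from h import *
to([.684,-.040,.12],0)
E
```

```text
t: 13.15
tool_pos: [0.6386, 0.0593, 0.252]
tool_rot: [2.228, 2.213, -0.001]
contact_force: [-1.1, 0.7, -0.5]
opening: 0.0856
grip_force: 0.0
q6 -0.02
shift [-0.0987  0.046   0.1322] turn z -0.007 tilt [ 6.0e-04 -1.8e-03 -1.0e+00] t 13.15
```

```bash
python3 -m jog '[[[-0.045,0.023,0],[0,0,0]],[[-0.0985,0.046,0],[0,0,0]],[[-0.0985,0.046,0.04],[0,0,0]],[[-0.0985,0.046,0.09],[0,0,0]],[[-0.0985,0.046,0.1],[0,0,0]]]'
python3 - <<'E'
from h import *
to([.684,-.040,.044],0)
D=cam("wrist")
i=D[0].astype(int); cv2.imwrite("pics/w5.png",D[0])
E
```

```text
t: 13.65
tool_pos: [0.6783, -0.0333, 0.1446]
tool_rot: [-2.214, -2.214, 0.011]
contact_force: [-0.9, 1.4, -1.6]
opening: 0.0856
grip_force: 0.0
q6 -0.16
shift [-0.0069  0.007   0.1005] turn z -0.0 tilt [-0.0124  0.0023 -0.9999] t 13.65
```

View pics/w5.png

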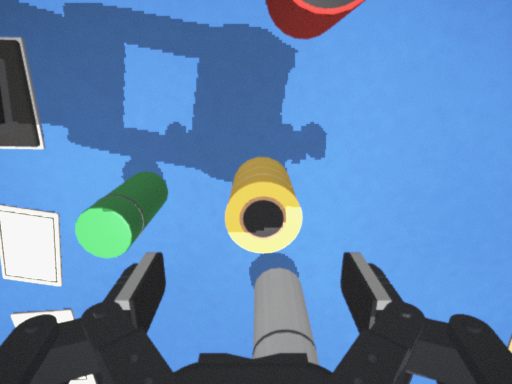

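Run:
```python
from h import *
D=cam("wrist");im,K,C=D
hsv=cv2.cvtColor(im,cv2.COLOR_BGR2HSV); m=(hsv[...,0]>15)&(hsv[...,0]<36)&(hsv[...,1]>70)&(hsv[...,2]>60)
c=max(cv2.findContours(m.astype(np.uint8),cv2.RETR_EXTERNAL,cv2.CHAIN_APPROX_NONE)[0],key=cv2.contourArea)[:,0]
w=np.array([ray(K,C,u,v,.084) for u,v in c]); # front (nearest) half of the top circle
k=w[:,1]<w[:,1].min()+.022; A=np.c_[2*w[k,:2],np.ones(k.sum())]; s=np.linalg.lstsq(A,(w[k,:2]**2).sum(1),rcond=None)[0]
print(s[:2],"r",np.sqrt(s[2]+s[0]**2+s[1]**2))
to([s[0],s[1],.044],0)
```

```text
[ 0.68548498 -0.04009701] r 0.026251365957264055
q6 -0.16
shift [-0.0072  0.0055  0.1053] turn z 0.001 tilt [-0.006   0.0011 -1.    ] t 13.75
```

```bash
python3 -m jog '[[[0,0,0.01],[0,0,0]],[[0,0,0.02],[0,0,0]],[[0,0,0.02],[0,0,0]]]'
python3 - <<'E'
from h import *
to([.6855,-.0400,.044],0)
E
```

```text
t: 14.05
tool_pos: [0.6826, -0.0336, 0.1324]
tool_rot: [2.221, 2.222, 0.0]
contact_force: [-0.9, 0.1, 0.3]
opening: 0.0857
grip_force: 0.0
q6 -0.16
shift [-0.0064  0.0029  0.0884] turn z 0.001 tilt [ 1.e-04 -0.e+00 -1.e+00] t 14.05
```

```bash
python3 -m jog '[[[-0.006,0.002,0.02],[0,0,0]],[[-0.006,0.002,0.05],[0,0,0]],[[-0.006,0.002,0.08],[0,0,0]],[[-0.006,0.002,0.088],[0,0,0]],[[-0.006,0.002,0.088],[0,0,0]]]' 0.95
python3 -m jog '[[[0,0,0],[0,0,0]],[[0,0,0],[0,0,0]],[[0,0,0],[0,0,0]],[[0,0,0],[0,0,0]],[[0,0,0],[0,0,0]]]' 0 30
python3 -m jog '[[[0,0,0],[0,0,0]],[[0,0,-0.04],[0,0,0]],[[0,0,-0.09],[0,0,0]],[[0,0,-0.14],[0,0,0]],[[0,0,-0.18],[0,0,0]]]'
python3 - <<'E'
from h import *
to([.555,.2075,.2],np.radians(9.4))
E
```

```text
t: 14.55
tool_pos: [0.6838, -0.0398, 0.0433]
tool_rot: [-2.22, -2.22, 0.002]
contact_force: [0.4, 0.1, 0.3]
opening: 0.0812
grip_force: 0.0
t: 15.05
tool_pos: [0.6864, -0.0403, 0.0472]
tool_rot: [2.219, 2.219, 0.004]
contact_force: [0.4, 0.3, 6.0]
opening: 0.0532
grip_force: 32.5
t: 15.55
tool_pos: [0.685, -0.0401, 0.2278]
tool_rot: [2.22, 2.22, 0.003]
contact_force: [0.3, -0.6, -1.2]
opening: 0.0528
grip_force: 32.5
q6 -0.17
shift [ 0.2476 -0.1301  0.0273] turn z -0.164 tilt [ 2.8e-03 -5.0e-04 -1.0e+00] t 15.55
```

```bash
python3 -m jog '[[[0.01,-0.045,0],[0,0,0]],[[0.04,-0.08,0],[0,0,-0.03]],[[0.085,-0.1,0],[0,0,-0.06]],[[0.13,-0.12,0],[0,0,-0.1]],[[0.175,-0.13,0],[0,0,-0.164]]]'>/dev/null
python3 -m jog '[[[0.04,0,0],[0,0,0]],[[0.07,0.012,0],[0,0,0]],[[0.07,0.012,0.04],[0,0,0]],[[0.07,0.012,0.08],[0,0,0]],[[0.07,0.012,0.08],[0,0,0]]]'
python3 - <<'E'
from h import *
to([.555,.2075,.052],np.radians(9.4))
E
```

```text
t: 16.55
tool_pos: [0.55, 0.2052, 0.137]
tool_rot: [-2.026, -2.39, 0.017]
contact_force: [-0.6, 0.1, -3.3]
opening: 0.0534
grip_force: 33.0
q6 0.07
shift [0.0015 0.0065 0.0849] turn z 0.001 tilt [-0.0133 -0.0031 -0.9999] t 16.55
```

```bash
python3 -m jog '[[[0.001,0.002,0.02],[0,0,0]],[[0.001,0.002,0.04],[0,0,0]],[[0.001,0.002,0.055],[0,0,0]],[[0.001,0.002,0.065],[0,0,0]],[[0.001,0.002,0.065],[0,0,0]]]'
python3 -m jog '[[[0,0,0],[0,0,0]]]' >/dev/null
python3 - <<'E'
from h import *
to([.555,.2075,.0512],np.radians(9.4))
E
```

```text
t: 17.05
tool_pos: [0.5561, 0.207, 0.0783]
tool_rot: [-2.031, -2.395, 0.003]
contact_force: [-0.8, -0.5, -1.8]
opening: 0.0533
grip_force: 33.0
q6 0.07
shift [ 0.0005 -0.0024  0.029 ] turn z -0.0 tilt [ 1.1e-03  2.0e-04 -1.0e+00] t 17.15
```

```bash
python3 -m jog '[[[0,-0.002,0.01],[0,0,0]],[[0,-0.002,0.02],[0,0,0]],[[0,-0.002,0.027],[0,0,0]],[[0,-0.002,0.029],[0,0,0]],[[0,-0.002,0.029],[0,0,0]]]'
python3 -m jog '[[[0,0,0],[0,0,0]],[[0,0,0],[0,0,0]]]'
```

```text
t: 17.65
tool_pos: [0.5547, 0.207, 0.0508]
tool_rot: [-2.031, -2.395, 0.002]
contact_force: [-3.1, -0.6, 4.1]
opening: 0.0531
grip_force: 33.9
t: 17.85
tool_pos: [0.5547, 0.207, 0.0508]
tool_rot: [-2.032, -2.396, 0.001]
contact_force: [-4.4, -0.4, 5.4]
opening: 0.0533
grip_force: 33.9
```

```bash
python3 -m jog '[[[0,0,0],[0,0,0]],[[0,0,0],[0,0,0]],[[0,0,0],[0,0,0]],[[0,0,0],[0,0,0]]]' 0.9
python3 -m jog '[[[0,0,-0.04],[0,0,0]],[[0,0,-0.08],[0,0,0]],[[0,0,-0.13],[0,0,0]],[[0,0,-0.18],[0,0,0]],[[0,0,-0.2],[0,0,0]]]' 1
python3 -m jog '[[[0,-0.01,-0.03],[0,0,0]],[[0.02,-0.02,-0.06],[0,0,0]],[[0.02,-0.02,-0.06],[0,0,0]],[[0.02,-0.02,-0.06],[0,0,0]]]'
python3 - <<'E'
from h import *; import pickle
D=cam("wrist"); pickle.dump(D,open("d6.pkl","wb"));cv2.imwrite("pics/w6.png",D[0])
E
```

```text
t: 18.25
tool_pos: [0.5549, 0.207, 0.0501]
tool_rot: [2.032, 2.396, 0.0]
contact_force: [-0.6, 0.9, 0.3]
opening: 0.0767
grip_force: 0.0
t: 18.75
tool_pos: [0.5571, 0.2076, 0.2573]
tool_rot: [2.028, 2.392, 0.012]
contact_force: [0.6, 1.0, 0.2]
opening: 0.0853
grip_force: 0.0
t: 19.15
tool_pos: [0.5321, 0.2237, 0.3111]
tool_rot: [2.03, 2.396, 0.002]
contact_force: [0.1, -0.5, 0.3]
opening: 0.0856
grip_force: 0.0
```

View pics/w6.png

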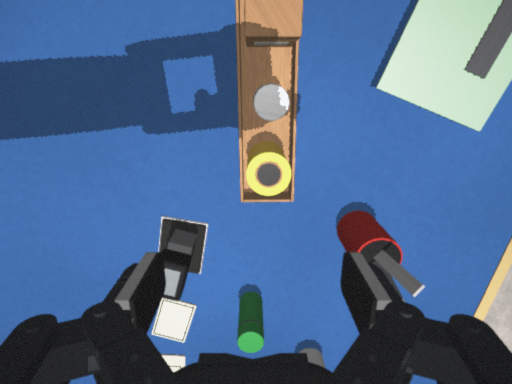

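The wrist view shows all three goods upright in the carton: sleeve top (269,174), tin top (272,101), clip box top about (270,20); near carton end edge corners (242,200) and (295,200).

Run:
```python
from h import *; import pickle
D=pickle.load(open("d6.pkl","rb"));im,K,C=D
a=np.radians(9.4);d=np.array([-np.sin(a),np.cos(a)]);e=np.array([np.cos(a),np.sin(a)])
mid=(ray(K,C,242,201,.04)+ray(K,C,294.5,200.5,.04))[:2]/2; ctr=mid+d*.138;print("ctr",ctr)
for n,u,v,z in(("sleeve",269,174,.088),("tin",272,101,.099),("carton left",238,90,.04),("carton right",297.5,90,.04)):
    p=ray(K,C,u,v,z)[:2]-ctr; print(n,"x",(p@e).round(4),"y",(p@d).round(4))
to([.447,.07,.26],0)
```

```text
ctr [0.54463581 0.29198286]
sleeve x -0.0024 y -0.0851
tin x -0.0013 y 0.001
carton left x -0.0409 y 0.0116
carton right x 0.0344 y 0.0117
q6 0.1
shift [-0.1374 -0.1086  0.0496] turn z 0.164 tilt [-7.e-04 -5.e-04 -1.e+00] t 19.2
```

```bash
python3 -m jog '[[[-0.04,-0.03,0],[0,0,0.04]],[[-0.08,-0.06,0],[0,0,0.08]],[[-0.12,-0.09,0],[0,0,0.12]],[[-0.157,-0.11,0.04],[0,0,0.164]],[[-0.157,-0.11,0.09],[0,0,0.164]]]'>/dev/null
python3 -m jog '[[[0,0,0],[0,0,0]],[[0,0,0],[0,0,0]],[[0,0,0],[0,0,0]]]'
python3 - <<'E'
from h import *; import pickle
D=cam("wrist"); pickle.dump(D,open("d7.pkl","wb"));cv2.imwrite("pics/w7.png",D[0])
E
```

```text
t: 20.0
tool_pos: [0.4509, 0.0515, 0.229]
tool_rot: [2.219, 2.22, 0.004]
contact_force: [1.8, 0.4, -0.2]
opening: 0.0856
grip_force: 0.0
```

View pics/w7.png

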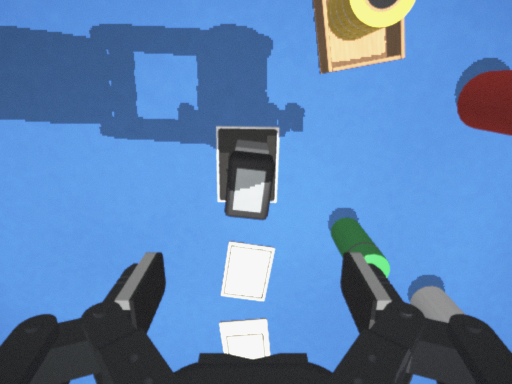

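Run:
```python
from h import *; import pickle
D=pickle.load(open("d7.pkl","rb"));im,K,C=D;i=im.astype(int)
cv2.imwrite("pics/z.png",cv2.resize(im[110:235,195:300],None,fx=5,fy=4.6))
print("label");quad(D,(i.min(2)>105),(225,158,272,216),.102)
print("head");quad(D,(i.max(2)<48)|((i.min(2)>105)),(222,153,277,222),.102)
print("rest",*[ray(K,C,u,v,.008)[:2].round(4) for u,v in((217,127),(279,127),(277.5,202),(218,202))])
to([.447,.043,.09],np.radians(-6))
```

```text
label
centre 0.4489 0.0426 size 41.0 32.6 deg 83.1
head
centre 0.4489 0.0426 size 41.0 32.6 deg 83.1
rest [0.4115 0.0886] [0.483  0.0887] [ 0.4838 -0.0039] [ 0.4094 -0.0039]
q6 -0.05
shift [-0.0086 -0.005   0.1396] turn z 0.106 tilt [ 5.1e-03 -2.0e-04 -1.0e+00] t 20.05
```

View pics/z.png

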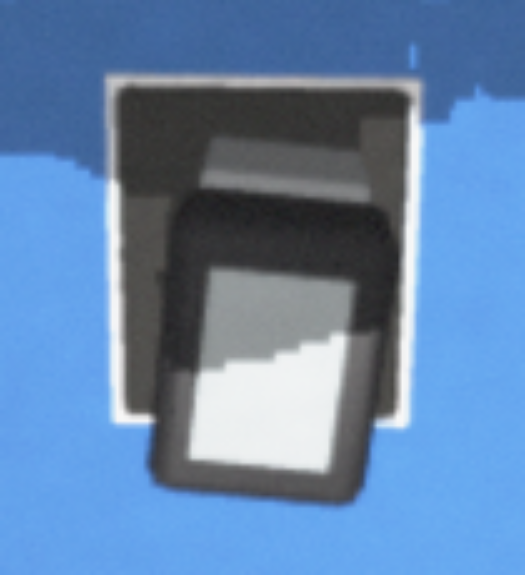

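```bash
python3 -m jog '[[[-0.009,-0.003,0],[0,0,0.12]],[[-0.009,-0.003,0.03],[0,0,0.12]],[[-0.009,-0.003,0.07],[0,0,0.12]],[[-0.009,-0.003,0.1],[0,0,0.12]],[[-0.009,-0.003,0.1],[0,0,0.12]]]' 0.9 >/dev/null
python3 -m jog '[[[0,0,0],[0,0,0]],[[0,0,0],[0,0,0]]]'
python3 - <<'E'
from h import *
to([.449,.0426,.064],np.radians(-6.9))
E
```

```text
t: 20.75
tool_pos: [0.4486, 0.0423, 0.1297]
tool_rot: [2.347, 2.082, 0.006]
contact_force: [-0.1, -0.3, 0.9]
opening: 0.077
grip_force: 0.0
q6 0.05
shift [ 0.0003 -0.      0.0657] turn z 0.001 tilt [ 5.6e-03 -4.0e-04 -1.0e+00] t 20.75
```

```bash
python3 -m jog '[[[0,0,0.03],[0,0,0]],[[0,0,0.05],[0,0,0]],[[0,0,0.066],[0,0,0]],[[0,0,0.066],[0,0,0]],[[0,0,0.066],[0,0,0]]]'
python3 -m jog '[[[0,0,0],[0,0,0]],[[0,0,0],[0,0,0]],[[0,0,0],[0,0,0]],[[0,0,0],[0,0,0]],[[0,0,0],[0,0,0]]]' 0 70
python3 -m jog '[[[0,0,-0.02],[0,0,0]],[[0,0,-0.05],[0,0,0]],[[0,0,-0.08],[0,0,0]],[[0,0,-0.08],[0,0,0]],[[0,0,-0.08],[0,0,0]]]'
python3 - <<'E'
from h import *
to([.4446,-.2537,.145],np.radians(5.3))
E
```

```text
t: 21.25
tool_pos: [0.4477, 0.0421, 0.0622]
tool_rot: [2.349, 2.083, 0.003]
contact_force: [-0.3, 0.4, 0.0]
opening: 0.0767
grip_force: 0.0
t: 21.75
tool_pos: [0.4472, 0.0421, 0.0612]
tool_rot: [2.349, 2.083, 0.003]
contact_force: [1.0, -0.5, 4.0]
opening: 0.0408
grip_force: 72.2
t: 22.25
tool_pos: [0.4456, 0.0422, 0.1391]
tool_rot: [-2.35, -2.084, 0.001]
contact_force: [-0.6, -0.2, -3.2]
opening: 0.0415
grip_force: 74.5
q6 0.05
shift [-0.2939  0.0345 -0.0059] turn z -0.213 tilt [-1.1e-03  1.0e-04 -1.0e+00] t 22.25
```

```bash
python3 -m jog '[[[-0.05,0.006,-0.01],[0,0,-0.04]],[[-0.1,0.012,-0.02],[0,0,-0.08]],[[-0.15,0.018,-0.02],[0,0,-0.13]],[[-0.2,0.024,-0.02],[0,0,-0.17]],[[-0.248,0.029,-0.02],[0,0,-0.213]]]'>/dev/null
python3 -m jog '[[[-0.04,0,0],[0,0,0]],[[-0.045,0,0],[0,0,0]],[[-0.045,0,0],[0,0,0]],[[-0.045,0,0],[0,0,0]]]'
python3 - <<'E'
from h import *; import pickle
to([.4446,-.2537,.0572],np.radians(5.3))
D=cam("wrist"); cv2.imwrite("pics/w8.png",D[0]); pickle.dump(D,open("d8.pkl","wb"))
E
```

```text
t: 23.15
tool_pos: [0.4485, -0.2491, 0.1579]
tool_rot: [-2.112, -2.32, -0.0]
contact_force: [0.4, 0.5, -3.3]
opening: 0.041
grip_force: 74.4
q6 -0.75
shift [-0.0045 -0.0041  0.1007] turn z 0.001 tilt [-0.003   0.0029 -1.    ] t 23.15
```

View pics/w8.png

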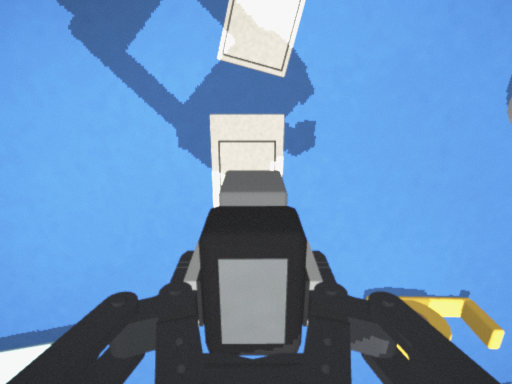

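Run:
```python
from h import *; import pickle
im,K,C=pickle.load(open("d8.pkl","rb"))
a=np.radians(5.3);d=np.array([-np.sin(a),np.cos(a)])
A,B=[ray(K,C,u,v,.004)[:2] for u,v in((210,114.5),(285,114.5))];print(np.linalg.norm(A-B),np.degrees(np.arctan2(*(B-A)[::-1])),(A+B)/2-d*.063)
A,B=[ray(K,C,u,v,.004)[:2] for u,v in((219.5,142),(275.5,141.5))];print(np.linalg.norm(A-B),(A+B)/2-d*.038)
im,K,C=D=pickle.load(open("d7.pkl","rb"));i=im.astype(int)
print("small");quad(D,i.min(2)>130,(215,235,285,305),.004)
```

```text
0.06968523567959241 5.397363860727345 [ 0.4445312 -0.2551065]
0.053503768230621675 [ 0.44446476 -0.25547239]
small
centre 0.4447 -0.1083 size 89.5 64.1 deg 81.0
```

```bash
python3 -m jog '[[[-0.005,-0.004,0.02],[0,0,0]],[[-0.005,-0.004,0.05],[0,0,0]],[[-0.005,-0.004,0.08],[0,0,0]],[[-0.005,-0.004,0.09],[0,0,0]],[[-0.005,-0.004,0.09],[0,0,0]]]' 0 90 >/dev/null
python3 -m jog '[[[0,0,0],[0,0,0]],[[0,0,0],[0,0,0]]]'
python3 - <<'E'
from h import *
to([.4445,-.2545,.0572],np.radians(5.3))
E
```

```text
t: 23.9
tool_pos: [0.4473, -0.2567, 0.0722]
tool_rot: [2.113, 2.32, 0.0]
contact_force: [0.8, 0.4, -2.4]
opening: 0.0412
grip_force: 91.7
q6 -0.76
shift [ 0.0025 -0.0026  0.015 ] turn z 0.001 tilt [ 0.0029 -0.0023 -1.    ] t 23.9
```

```bash
python3 -m jog '[[[0.002,-0.002,0.005],[0,0,0]],[[0.002,-0.002,0.01],[0,0,0]],[[0.002,-0.002,0.014],[0,0,0]],[[0.002,-0.002,0.014],[0,0,0]],[[0.002,-0.002,0.014],[0,0,0]]]'
python3 -m jog '[[[0,0,0.003],[0,0,0]],[[0,0,0.006],[0,0,0]],[[0,0,0.009],[0,0,0]],[[0,0,0.009],[0,0,0]]]'
python3 -m jog '[[[0,0,0.002],[0,0,0]],[[0,0,0.004],[0,0,0]],[[0,0,0.004],[0,0,0]]]'
```

```text
t: 24.4
tool_pos: [0.4439, -0.2543, 0.0568]
tool_rot: [-2.116, -2.322, -0.0]
contact_force: [-2.7, 2.1, 3.0]
opening: 0.0412
grip_force: 92.3
t: 24.8
tool_pos: [0.4442, -0.2545, 0.048]
tool_rot: [2.116, 2.322, 0.0]
contact_force: [-4.1, 2.7, 8.3]
opening: 0.0411
grip_force: 92.6
t: 25.1
tool_pos: [0.4443, -0.2546, 0.0457]
tool_rot: [-2.115, -2.322, 0.0]
contact_force: [-7.5, 6.0, 18.4]
opening: 0.0412
grip_force: 94.2
```

```bash
python3 -m jog '[[[0,0,0.001],[0,0,0]],[[0,0,0.002],[0,0,0]],[[0,0,0.002],[0,0,0]]]'
python3 -m jog '[[[0,0,-0.005],[0,0,0]],[[0,0,-0.01],[0,0,0]],[[0,0,-0.017],[0,0,0]],[[0,0,-0.017],[0,0,0]],[[0,0,-0.017],[0,0,0]]]'
python3 - <<'E'
from h import *; import pickle
D=cam("side");pickle.dump(D,open("d9.pkl","wb"));cv2.imwrite("pics/s9.png",cv2.resize(D[0][80:300,200:400],None,fx=3,fy=2.7,interpolation=cv2.INTER_CUBIC))
E
```

```text
t: 25.4
tool_pos: [0.4444, -0.2546, 0.0456]
tool_rot: [-2.114, -2.322, 0.001]
contact_force: [-12.3, 10.1, 29.3]
opening: 0.041
grip_force: 95.5
t: 25.9
tool_pos: [0.4439, -0.2544, 0.0578]
tool_rot: [2.115, 2.322, 0.0]
contact_force: [-0.8, 0.2, -0.8]
opening: 0.041
grip_force: 92.6
```

View pics/s9.png

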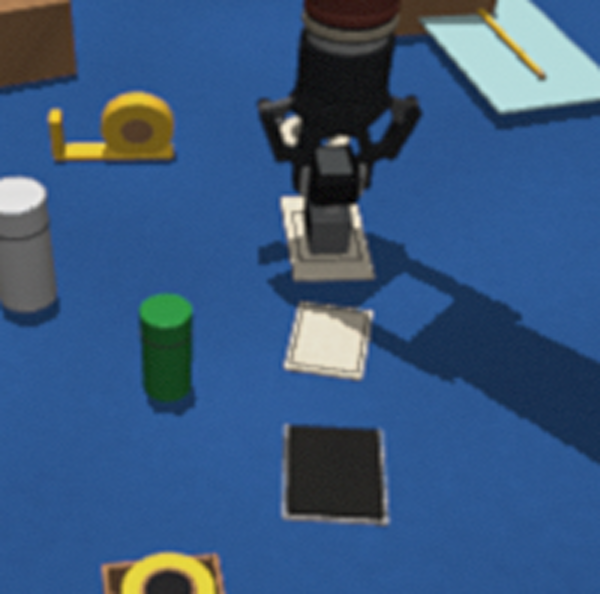

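Run:
```python
from h import *; import pickle
im,K,C=pickle.load(open("d9.pkl","rb"))
g=lambda x,y:ray(K,C,200+x/3,80+y/2.7,.004)[:2]
a=np.radians(5.3);d=np.array([-np.sin(a),np.cos(a)]);e=np.array([np.cos(a),np.sin(a)]);c=np.array([.4445,-.2547])
for n,x,y in(("footL",308,249),("footR",350,252),("cardNL",295,281),("cardNR",374,277),("cardFL",281,199)):
    p=g(x,y)-c;print(n,"x",(p@e).round(4),"y",(p@d).round(4))
to([.4452,-.1088,.07],np.radians(-9))
```

```text
footL x 0.0157 y 0.0236
footR x -0.0214 y 0.0296
cardNL x 0.0322 y 0.0699
cardNR x -0.0373 y 0.0669
cardFL x 0.0324 y -0.057
q6 -0.76
shift [ 0.1448  0.0149 -0.0123] turn z 0.25 tilt [ 3.e-04 -3.e-04 -1.e+00] t 25.95
```

Run:
```python
from h import *; import pickle
im,K,C=pickle.load(open("d8.pkl","rb"));p0=np.array([.4485,-.2491]);z0=.1579
a=np.radians(5.3);d=np.array([-np.sin(a),np.cos(a)]);e=np.array([np.cos(a),np.sin(a)])
print(im[150:215:3,253].tolist())
for n,u,v,z in(("labL",219,302,z0+.041),("labR",288,302,z0+.041),("labTop",253,259,z0+.041),("labBot",253,345,z0+.041),("footL",227,171,z0-.0532),("footR",282,171,z0-.0532)):
    p=ray(K,C,u,v,z)[:2]-p0;print(n,(p@e).round(4),(p@d).round(4))
im,K,C=pickle.load(open("d9.pkl","rb"))
for u in(306,309,312): print(u,im[160:188,u].mean(1).astype(int).tolist())
```

```text
[[220, 231, 235], [222, 233, 237], [223, 235, 238], [220, 232, 237], [220, 232, 236], [218, 230, 234], [218, 230, 234], [106, 107, 107], [100, 99, 97], [101, 99, 98], [100, 97, 96], [103, 99, 100], [105, 103, 103], [102, 102, 101], [125, 123, 122], [142, 140, 139], [145, 143, 142], [144, 142, 142], [141, 140, 137], [39, 37, 39], [43, 41, 44], [41, 38, 40]]
labL -0.0123 0.0023
labR 0.0147 0.0024
labTop 0.001 0.0215
labBot 0.001 -0.0189
footL -0.0161 0.03
footR 0.0196 0.0301
306 [68, 72, 62, 53, 54, 53, 55, 56, 54, 54, 54, 52, 52, 59, 91, 107, 94, 109, 121, 122, 123, 124, 123, 99, 69, 53, 51, 54]
309 [69, 70, 60, 54, 53, 51, 53, 52, 54, 53, 54, 53, 50, 59, 92, 109, 95, 111, 121, 121, 120, 123, 122, 95, 63, 51, 54, 50]
312 [66, 67, 61, 54, 52, 53, 53, 55, 54, 55, 53, 54, 50, 59, 89, 108, 103, 112, 121, 122, 122, 123, 119, 91, 60, 51, 53, 53]
```

The side crop shows the stamp inside the big docket's printed frame; the pixel profile puts its front edge about 8 mm from the frame line, as it should be when centred. On to the small docket.

```bash
python3 -m jog '[[[0,0,-0.04],[0,0,0]],[[0.03,0.003,-0.07],[0,0,0.06]],[[0.07,0.007,-0.07],[0,0,0.12]],[[0.11,0.011,-0.07],[0,0,0.19]],[[0.145,0.014,-0.07],[0,0,0.25]]]'>/dev/null
python3 -m jog '[[[0,0,0],[0,0,0]],[[0,0,0.03],[0,0,0]],[[0,0,0.05],[0,0,0]],[[0,0,0.05],[0,0,0]],[[0,0,0.05],[0,0,0]]]'
python3 - <<'E'
from h import *
to([.4440,-.1088,.0572],np.radians(-9))
E
```

```text
t: 26.95
tool_pos: [0.4437, -0.1089, 0.0775]
tool_rot: [-2.388, -2.039, 0.002]
contact_force: [0.7, -0.8, -2.2]
opening: 0.0412
grip_force: 92.8
q6 -0.25
shift [0.0001 0.0003 0.0203] turn z -0.0 tilt [-1.7e-03  5.0e-04 -1.0e+00] t 26.95
```

```bash
python3 -m jog '[[[0,0,0.007],[0,0,0]],[[0,0,0.014],[0,0,0]],[[0,0,0.02],[0,0,0]],[[0,0,0.02],[0,0,0]],[[0,0,0.02],[0,0,0]]]'
python3 - <<'E'
from h import *; import pickle
D=cam("side");im,K,C=D;pickle.dump(D,open("d10.pkl","wb"))
for off in(-.006,0,.006):
  a=np.radians(-9);d=np.array([-np.sin(a),np.cos(a)]);e=np.array([np.cos(a),np.sin(a)]);c=np.array([.445,-.1088])
  s=[proj(K,C,[*(c+d*y+e*off),.004]) for y in np.arange(.02,.052,.002)]
  print([int(cv2.getRectSubPix(im,(1,1),tuple(map(float,q))).mean()) for q in s])
E
python3 -m jog '[[[0,0,0.003],[0,0,0]],[[0,0,0.006],[0,0,0]],[[0,0,0.009],[0,0,0]],[[0,0,0.012],[0,0,0]],[[0,0,0.012],[0,0,0]]]'
python3 -m jog '[[[0,0,0.001],[0,0,0]],[[0,0,0.002],[0,0,0]],[[0,0,0.002],[0,0,0]]]'
```

```text
t: 27.45
tool_pos: [0.4443, -0.1086, 0.0582]
tool_rot: [-2.389, -2.04, 0.0]
contact_force: [0.2, 0.3, -3.0]
opening: 0.041
grip_force: 93.1
[56, 54, 52, 59, 71, 96, 113, 120, 111, 101, 110, 115, 115, 99, 80, 65]
[56, 56, 55, 58, 72, 90, 112, 115, 113, 109, 112, 121, 111, 96, 77, 64]
[55, 54, 55, 58, 71, 91, 106, 117, 109, 108, 116, 118, 113, 92, 74, 59]
t: 28.0
tool_pos: [0.4446, -0.1087, 0.0472]
tool_rot: [-2.388, -2.041, 0.0]
contact_force: [-4.3, 1.8, 8.9]
opening: 0.0409
grip_force: 93.8
t: 28.3
tool_pos: [0.4446, -0.1087, 0.0457]
tool_rot: [-2.388, -2.04, 0.0]
contact_force: [-5.7, 2.4, 9.8]
opening: 0.0408
grip_force: 94.6
```

```bash
python3 -m jog '[[[0,0,0.001],[0,0,0]],[[0,0,0.002],[0,0,0]],[[0,0,0.002],[0,0,0]]]'
python3 -m jog '[[[0,0,0.001],[0,0,0]],[[0,0,0.0015],[0,0,0]],[[0,0,0.0015],[0,0,0]]]'
```

```text
t: 28.6
tool_pos: [0.4449, -0.1088, 0.0457]
tool_rot: [-2.387, -2.04, 0.002]
contact_force: [-11.4, 5.2, 22.7]
opening: 0.041
grip_force: 96.0
t: 28.9
tool_pos: [0.445, -0.1088, 0.0456]
tool_rot: [-2.387, -2.04, 0.002]
contact_force: [-16.3, 6.9, 33.7]
opening: 0.0413
grip_force: 96.8
```

```bash
python3 -m jog '[[[0,0,-0.02],[0,0,0]],[[0,0,-0.06],[0,0,0]],[[0.05,-0.007,-0.09],[0,0,0]],[[0.1,-0.014,-0.09],[0,0,-0.05]],[[0.15,-0.021,-0.09],[0,0,-0.1]]]'>/dev/null
python3 -m jog '[[[0,0,0],[0,0,0]],[[0,0,0.03],[0,0,0]],[[0,0,0.05],[0,0,0]],[[0,0,0.05],[0,0,0]],[[0,0,0.05],[0,0,0]]]'
python3 - <<'E'
from h import *
to([.447,.0424,.0615],np.radians(-3))
E
```

```text
t: 29.9
tool_pos: [0.4464, 0.0339, 0.0801]
tool_rot: [-2.284, -2.156, 0.001]
contact_force: [0.1, 0.6, -3.1]
opening: 0.0408
grip_force: 96.7
q6 -0.03
shift [0.0085 0.0001 0.0186] turn z -0.005 tilt [-0.0012 -0.     -1.    ] t 29.9
```

```bash
python3 -m jog '[[[0.0085,0,0.003],[0,0,0]],[[0.0085,0,0.01],[0,0,0]],[[0.0085,0,0.016],[0,0,0]],[[0.0085,0,0.0185],[0,0,0]],[[0.0085,0,0.0185],[0,0,0]]]'
python3 -m jog '[[[0,0,0.0005],[0,0,0]],[[0,0,0.0005],[0,0,0]],[[0,0,0.0005],[0,0,0]]]'
```

```text
t: 30.4
tool_pos: [0.4473, 0.0427, 0.062]
tool_rot: [-2.284, -2.157, 0.0]
contact_force: [-0.0, 0.3, -3.0]
opening: 0.0408
grip_force: 97.1
t: 30.7
tool_pos: [0.4476, 0.0426, 0.0618]
tool_rot: [2.284, 2.157, 0.001]
contact_force: [0.0, 0.1, -0.6]
opening: 0.0409
grip_force: 97.0
```

Touching down (load dropped to −0.6 N). Release and look.

```bash
python3 -m jog '[[[0,0,0.0005],[0,0,0]],[[0,0,0.0005],[0,0,0]]]'
python3 -m jog '[[[0,0,0],[0,0,0]],[[0,0,0],[0,0,0]],[[0,0,0],[0,0,0]],[[0,0,0],[0,0,0]],[[0,0,0],[0,0,0]]]' 0.9
python3 -m jog '[[[0,0,-0.02],[0,0,0]],[[0,0,-0.05],[0,0,0]],[[0,0,-0.1],[0,0,0]],[[0,0,-0.15],[0,0,0]],[[0,0,-0.19],[0,0,0]]]' 1
python3 -m jog '[[[0,0,0],[0,0,0]],[[0,0,0],[0,0,0]],[[0,0,0],[0,0,0]]]'
python3 - <<'E'
from h import *
D=cam("wrist");E=cam("side")
cv2.imwrite("pics/end.png",np.hstack([cv2.resize(D[0],(400,300)),cv2.resize(E[0],(400,300))]))
E
```

```text
t: 30.9
tool_pos: [0.4477, 0.0426, 0.0617]
tool_rot: [2.283, 2.157, 0.0]
contact_force: [-2.3, -0.4, 3.1]
opening: 0.0413
grip_force: 97.2
t: 31.4
tool_pos: [0.4473, 0.0427, 0.0609]
tool_rot: [2.284, 2.157, -0.0]
contact_force: [0.3, 0.1, 0.4]
opening: 0.0769
grip_force: 0.0
t: 31.9
tool_pos: [0.4477, 0.0427, 0.2543]
tool_rot: [2.282, 2.156, 0.003]
contact_force: [0.4, -1.4, 1.4]
opening: 0.0854
grip_force: 0.0
t: 32.2
tool_pos: [0.4465, 0.0428, 0.2493]
tool_rot: [-2.282, -2.156, 0.003]
contact_force: [-0.1, 0.4, -0.4]
opening: 0.0851
grip_force: 0.0
```

View pics/end.png

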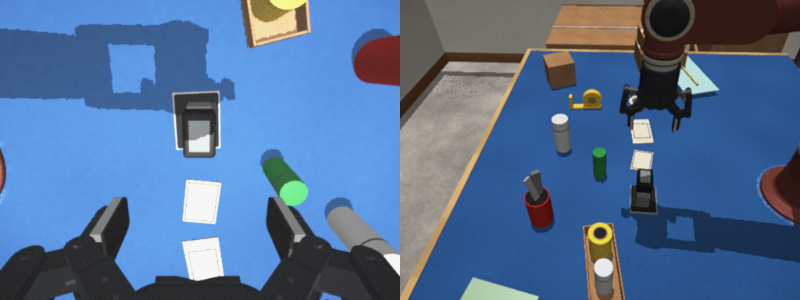

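The stamp stands upright on its rest, at (200,130) in the left half of the picture. The sleeve and tin are still standing in the carton, and the bystanders that show have not moved.

```bash
python3 -c "
from station import job
print(job.finish_job())"
```

```text
the job is handed in; nothing more can be done
None
```

I packed the three goods I found (clip box, small metal tin, tape sleeve) in the carton, stamped the big and then the small docket to the stop, stood the stamp back on its rest, and handed the job in (no verdict was returned); I saw no memo block or ink jar.

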